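Show the router's power adapter to the webcam

TASK

First close the two open socket covers of the grey socket block by pressing each down until it clicks and stays shut; then pull the tall white box-shaped power adapter straight out of the block and show it to the webcam on the mast for remote support. Hold its pin face 13 cm straight in front of the lens and level with it, one broad side of the adapter squarely to the camera so that both pins are seen side by side, the pins tipped about 30 degrees from straight down towards the lens. Finish while still holding it there, motionless, and leave the round charger, the webcam and everything else on the table where they are.

Things in the scene. Friction and masses are not known exactly. Their poses are not given: they have to be found in the camera images.
- block: Grey socket block fixed on the table, 110 (x) x 330 (y) x 45 mm high. Origin: centre of its underside; z up; its -x side is the front, nearer the robot. Along y, at x = 0: a plug place at +120 mm, hinged cover a at +37, hinged cover b at -42, a plug place at -125. The adapter is in one plug place, the round charger in the other, either way.
- cover_a (a joint): Angle of cover a (rad): 0 shut (flat), grows as it swings up, at most 1.05. Grey plate 58 mm wide, 5 thick, 68 from hinge to free edge; hinge along block y on the far (+x) side, free edge to the front. A weak spring (1 N at the edge) holds it open. Pressed below about 0.12 rad it meets a detent (about 4 N more); under about 0.05 rad it snaps to 0 and stays shut.
- cover_b (a joint): Angle of hinged cover b in rad, made like cover a. Pressing either cover hard on its stop (up to 25 N) does no harm.
- cover_a_edge (a point): Point on the top face of cover a, midway across its width, 8 mm in from the free edge and 60 mm from the hinge line; moves with the cover. Shut, it is 60 mm above the table. The place to press.
- cover_b_edge (a point): The same point on cover b.
- cover_a_hinge (a point): Point on the hinge line of cover a, mid width, 57.5 mm above the table (the cover's top face is 2.5 mm above the hinge line when shut). Its axes turn with the cover: y along the hinge, -x from the hinge to the free edge.
- cover_b_hinge (a point): The same point on cover b.
- adapter: Tall white box-shaped adapter, 48 (x) x 30 (y) x 60 mm (z), about 110 g, loose, plugged in upright, pin face on the block's top (45 mm up). Origin: centre of the pin face; z away from the pins. Two pins, diameter 5, length 19, 19 mm apart along x, in loose holes: lifts straight out. Its x lies along the block's x; grip across the narrow sides (48 mm apart along x), where space is free.
- adapter_face (a point): Centre of the adapter's pin face (between the pins where they leave the body); same axes as the adapter. The broad sides (48 x 60 mm) look to its +y and -y.
- adapter_top (a point): Centre of the adapter's end away from the pins, 60 mm from the pin face.
- lens (a point): Centre of the webcam's lens front. -x points straight out of the lens along its level line of sight, y sideways, z up. The head is a black box 30 x 86 x 30 mm on a mast with a round foot of radius 45 mm, its axis 26 mm behind the lens front; the lens is 145 to 215 mm above the table. Fixed; do not push it.
- charger: Short round white charger, 42 mm in diameter, 30 mm high, with the same pins, in the block's other plug place; leave it. Origin: centre of its pin face.
- antenna: Loose white antenna, 173 mm long (x) x 16 x 12 mm, lying; leave it. Origin: underside, at the middle of its 150 mm blade.
- screwdriver: Black-handled screwdriver lying along its x; leave it.
- hub: Grey network switch box 75 x 125 x 26 mm; leave it. Origin: centre of its underside.
- remote: Black remote control 45 x 150 x 16 mm; leave it. Origin: centre of its underside.
- mug: White mug, 80 mm in diameter, 90 mm high; leave it. Origin: centre of its underside.
Not all that is in view belongs to the job. Leave any yellow look-alike of the adapter alone. Leave any purple look-alike of the part that bears lens alone.

How it is judged:
On the way, in this order (a step that is already met when the one before it is completed fails the run):
1. both socket covers are pressed shut (value of joint each of cover_a, cover_b below 0.03 rad), for 0.2 s.
2. the adapter is out of the block, its pins clear of it, with the covers still shut (all of step 1 and z of adapter_face in the frame of block above 0.07 m), for 0.1 s.
3. the adapter is held at its place before the lens (x of adapter_face in the frame of lens between -0.15 and -0.11 m and y of adapter_face in the frame of lens between -0.02 and 0.02 m and z of adapter_face in the frame of lens between -0.02 and 0.02 m and angle between adapter's own z axis and vertical between 0.34 and 0.71 rad and angle between the x axis of adapter and the y axis of lens, either way round below 0.21 rad and x of adapter_top in the frame of lens below -0.13 m), for 0.2 s.
At the end, for the whole second after the job is handed in: Covers under 0.03 rad; adapter still, held by the fingers alone: pin-face centre 110-150 mm before the lens and within 20 mm of its line of sight sideways and in height, axis 20-40 deg from vertical with pins tipped to the lens, x axis within 12 deg of the lens' sideways axis (all of step 1 and all of step 3 and contact force between the fingers and adapter above 1 N and contact force between adapter and webcam below 0.1 N and contact force between adapter and block below 0.1 N and linear speed of adapter below 0.03 m/s and angular speed of adapter below 0.15 rad/s); the arm keeps its last pose, push and grip.
It fails at once if the round charger is moved by more than 20 mm (distance of charger from where it was at the start of the episode above 0.02 m).
It fails at once if the webcam is pushed out of place by more than 15 mm (distance of lens from where it was at the start of the episode above 0.015 m).
It fails at once if another thing on the table (antenna, screwdriver, switch, remote, mug) is moved by more than 30 mm (distance of any of antenna, screwdriver, hub, remote, mug from where it was at the start of the episode above 0.03 m).
It also fails if it takes over 54 s, if anything falls off the work surface, if the arm or the gripper's body presses on something with over 40 N, if the wrist force passes 120 N, or if a joint passes its speed limit or range.

ROBOT

A 6-joint arm with a two-finger parallel gripper is mounted at the origin on the work surface. World frame = base frame: x ahead of the robot, y to its left, z up, the work surface at z = 0. Lengths are in m, angles in rad, forces in N, time in s.
With the tool pointing down it reaches from about 0.375 to 0.975 m from the base axis. Payload 3.8 kg.
Tool frame: the origin (TCP) lies at the very end of the fingers, on their centre line; the grasp point (between the pads) lies 19 mm behind it; z points along the fingers, y is the direction in which the jaws open and shut (so a half turn about z gives the same grasp; the last joint's range is limited). The gripper opens to 85 mm and grips with 20 to 120 N. Pads are 22 mm wide; open, the fingers measure 114 mm over their backs; the gripper's body (76 mm by 85 mm) begins 54 mm behind the grasp point. The pads swing forward as they close: fully open they stand 13 mm farther back than shut.
Start: joints at [-1.171, 0.264, 1.604, -0, 1.274, -0.037], TCP at [0.286, -0.612, 0.231] pointing down, gripper open.
Joint ranges: [-2.63, 2.63], [-0.94, 2.18], [0.31, 2.57], [-1.31, 4.45], [0, 2.66], [-2.55, 2.55]. Speed limits (rad/s): [2.57, 2.57, 3.14, 3.14, 3.14, 3.14].

INTERFACE

Orientations are given as a rotation vector (axis times angle).
In Python, from workcell import status, vision, workorder gives the robot as it stands. The module is installed in compiled form; this text tells all that it offers.
- The arm moves only by the tool jog_arm, never from a script. Its argument "increments" is a list that holds one entry, the list of rows, each a list of 7 numbers: the turn, a rotation vector about the world's x, y, z normalised to -1 to 1, where 1 is pi rad, then the shift along the world's x, y, z normalised to -1 to 1, where 1 is 80 cm, then the gripper's target within -1 to 1 (fully open at 1, half-way at 0, shut at -1). In form: [[[wx, wy, wz, x, y, z, claw], ...]]. A call has 1 to 10 rows; each row is the pose to reach, as a shift and turn from the pose measured when the call began, turning the shorter way round; what a row does not reach only later rows make up. A row lasts 1/8 s, in which the tool goes at most 62.5 mm and 10.7 degrees, less where a joint would pass 70% of its speed; a pose out of reach is approached as far as the arm can. A call with a number of a shift or a turn outside -1 to 1 is refused whole. A call with a gripper value outside its range is refused whole. The fingers move at their own pace and stop on an object; the grip force is fixed at half the most. Time passes only in rows, so rows that repeat a pose let the fingers close. It gives the time, the measured TCP pose, the force and the opening at its end, in the units of the state.
- status.get_state(): the state, without advancing time (a new reading comes with each control period).
- vision.snapshot(name): name is "scene" or "top" or "wrist"; returns a dict with "pixels" (400x640x3 uint8, red, green, blue), "z_map" (400x640 float32, m along the optical axis (not along the pixel's ray), 0 where there is no reading), "camera_matrix" (3x3 intrinsics, pixels), "cam_to_world" (4x4, takes a point from camera to world coordinates). Camera axes: x right, y up, looking along -z (the intrinsics and any distortion apply to the point x, -y, -z); pixel columns grow to the right and rows downward; lengths in m; the calibration is good to about 2 mm. A picture is of the moment at which its call begins.
- workorder.finish_job(): hands the job in, once; it reports no verdict.
The state is a dict: "time_s": time; "joint_pos": joint angles; "joint_velocities": joint speeds; "joint_torque": joint torques, N m; "ee_pos": TCP position; "tcp_rot": TCP orientation; "wrist_force": force on the tool from outside, world axes, zero at the start; "ft_torque": the same for the moment, N m; "gripper_width": finger opening in m.
Only numpy, scipy, OpenCV 4.12 (cv2) and the standard library are available. Lean on these libraries where they do the work, as an engineer would, in place of code of your own. Each camera call takes 0.05 s, during which the arm holds its last target. There are 200 camera calls.

## Working session

There is one attempt and no reset: what is moved stays moved. The work goes in short steps, Python scripts to look and compute and a tool call to move; the robot and the scene stay as the last step left them, time stands still between calls to the robot, and variables do not carry over. Pictures are saved under pics/ and viewed, about 8 in all and at most 12, crops included, and the job is handed in when it is done.

Besides the shell and the picture viewer there is one more tool, called after ">>>" by a JSON object that holds its "method" and its "body", one argument or row to a line. jog_arm: Moves the arm, as the interface text tells. Its arguments: {"type":"object","properties":{"increments":{"type":"array","items":{"type":"array","items":{"type":"array","items":{"type":"number","minimum":-1,"maximum":1}}}}},"required":["increments"]}

```bash
mkdir -p pics; cat > h.py <<'E'
import numpy as np, cv2
from workcell import status, vision, workorder
def snap(n,save=None):
    d=vision.snapshot(n)
    if save: cv2.imwrite('pics/'+save,d['pixels'][:,:,::-1])
    np.savez('/tmp/%s.npz'%n,**d)
    return d
def load(n): return dict(np.load('/tmp/%s.npz'%n))
def pts(d):
    K=d['camera_matrix'];T=d['cam_to_world'];z=d['z_map'];v,u=np.mgrid[:z.shape[0],:z.shape[1]]
    P=np.stack([(u-K[0,2])/K[0,0]*z,-(v-K[1,2])/K[1,1]*z,-z],-1)
    W=P@T[:3,:3].T+T[:3,3]; W[z==0]=np.nan; return W
def ray(d,u,v,h):
    K=d['camera_matrix'];T=d['cam_to_world']
    r=T[:3,:3]@np.array([(u-K[0,2])/K[0,0],-(v-K[1,2])/K[1,1],-1]);o=T[:3,3]
    return o+r*(h-o[2])/r[2]
E
python3 - <<'E'
from h import *
a=snap('top');b=snap('scene')
for d in(a,b): print(d['camera_matrix'].round(1).tolist(),d['cam_to_world'].round(3).tolist())
cv2.imwrite('pics/a.png',a['pixels'][:,:,::-1]);cv2.imwrite('pics/b.png',b['pixels'][:,:,::-1])
s=status.get_state();print(s)
E
```

```text
[[379.1, 0.0, 319.3], [0.0, 379.1, 206.1], [0.0, 0.0, 1.0]] [[0.005, 0.994, -0.108, 0.5], [-1.0, 0.008, 0.028, 0.071], [0.029, 0.108, 0.994, 1.046], [0.0, 0.0, 0.0, 1.0]]
[[400.3, 0.0, 315.2], [0.0, 400.3, 199.5], [0.0, 0.0, 1.0]] [[0.725, -0.456, 0.517, 1.14], [0.689, 0.465, -0.556, -0.534], [0.013, 0.759, 0.651, 0.828], [0.0, 0.0, 0.0, 1.0]]
{'time_s': 0.1, 'joint_pos': array([-1.17089505e+00,  2.64685870e-01,  1.60526432e+00,  4.28049397e-05,
        1.27368338e+00, -3.68921309e-02]), 'joint_velocities': array([-2.40250132e-03, -1.48313824e-03, -3.79480334e-03, -1.25816911e-03,
       -1.78747703e-05,  1.41880327e-04]), 'joint_torque': array([ 4.36207065e-04, -5.16706574e+01, -3.68590236e+01, -5.58954969e-05,
        6.24585198e-03,  2.21588081e-09]), 'ee_pos': array([ 0.28530572, -0.61100424,  0.23006657]), 'tcp_rot': array([-3.06500483e+00, -6.80216394e-01,  5.15144607e-04]), 'wrist_force': array([ 1.11033666, -0.30665885, -0.51650031]), 'ft_torque': array([-0.04996816, -0.00674521,  0.02800557]), 'gripper_width': 0.08542131628491449}
```

View pics/a.png

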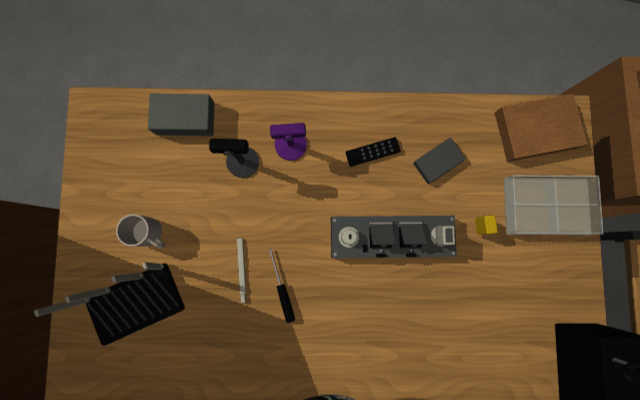

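View pics/b.png

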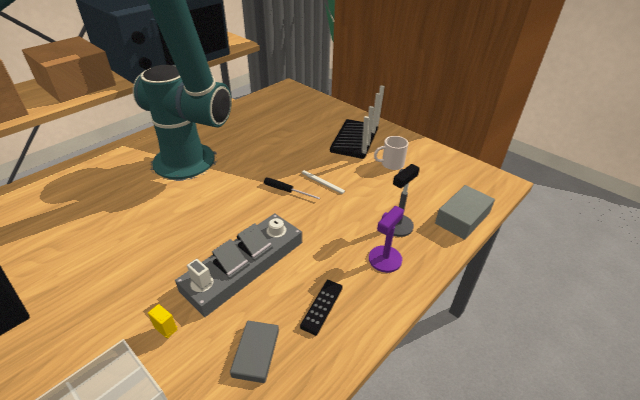

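The top view shows the block at (331–455, 216–260), with the adapter at its right end (443,235) and the round charger at (348,237). There are two webcams: the black one (head 228,146, foot 242,162) fits, and the purple one (288,135) is the look-alike. The yellow box at (486,225) is the adapter's look-alike.

```bash
python3 - <<'E'
from h import *
a=load('top');b=load('scene');A=pts(a);B=pts(b)
def stat(n,P):
    P=P[np.isfinite(P).all(-1)]
    print(n,len(P),P.min(0).round(3),P.max(0).round(3),np.median(P,0).round(3))
def rect(P):
    r=cv2.minAreaRect((P[:,:2]*1000).astype(np.float32));print('  rect mm',r)
# block: grey points height 0.035-.05
for n,W,d,box in(('top',A,a,(325,205,462,266)),('scene',B,b,(170,210,310,318))):
    x0,y0,x1,y1=box;S=W[y0:y1,x0:x1].reshape(-1,3);S=S[np.isfinite(S).all(1)]
    m=(S[:,2]>.038)&(S[:,2]<.05);stat(n+' block top',S[m]);rect(S[m])
    m=(S[:,2]>.095)&(S[:,2]<.12);stat(n+' adapter top',S[m]);
    if m.sum()>5: rect(S[m])
    m=(S[:,2]>.068)&(S[:,2]<.082);stat(n+' h75',S[m])
# webcam
for n,W,d,box in(('top',A,a,(200,130,265,182)),('scene',B,b,(380,155,425,240))):
    x0,y0,x1,y1=box;S=W[y0:y1,x0:x1].reshape(-1,3);S=S[np.isfinite(S).all(1)]
    m=(S[:,2]>.12);S1=S[m];stat(n+' head',S1);rect(S1)
    m=(S[:,2]>.006)&(S[:,2]<.03);stat(n+' foot',S[m]);rect(S[m])
c=cv2.resize(a['pixels'][120:270,190:500],None,fx=2.5,fy=2.5,interpolation=2)
c2=cv2.resize(b['pixels'][150:320,165:435],None,fx=2.5,fy=2.5,interpolation=2)
c2=c2[:, :775]; c=c[:,:c2.shape[1]]
cv2.imwrite('pics/c.png',cv2.convertScaleAbs(c2[:,:,::-1],alpha=1.8))
E
```

```text
top block top 3159 [ 0.472 -0.321  0.038] [0.585 0.009 0.05 ] [ 0.522 -0.142  0.045]
  rect mm ((529.0921020507812, -155.21316528320312), (110.02496337890625, 330.4347839355469), 0.9281749725341797)
top adapter top 447 [ 0.504 -0.294  0.095] [ 0.555 -0.09   0.109] [ 0.517 -0.265  0.102]
  rect mm ((528.12353515625, -192.01406860351562), (47.8640022277832, 205.63230895996094), 1.982217788696289)
top h75 558 [ 0.507 -0.268  0.068] [ 0.556 -0.015  0.082] [ 0.539 -0.115  0.075]
scene block top 2406 [ 0.472 -0.321  0.038] [0.592 0.011 0.05 ] [ 0.559 -0.216  0.045]
  rect mm ((533.2267456054688, -154.39340209960938), (114.8909912109375, 331.7336730957031), 1.2681862115859985)
scene adapter top 408 [ 0.511 -0.295  0.095] [ 0.561 -0.089  0.11 ] [ 0.524 -0.272  0.103]
  rect mm ((536.87353515625, -192.22882080078125), (205.68084716796875, 49.84025192260742), 89.2623291015625)
scene h75 638 [ 0.511 -0.389  0.068] [ 0.589 -0.015  0.082] [ 0.547 -0.144  0.075]
top head 576 [0.71  0.214 0.12 ] [0.746 0.3   0.201] [0.727 0.256 0.197]
  rect mm ((727.9000244140625, 256.9468078613281), (36.317832946777344, 86.34473419189453), 1.0243539810180664)
top foot 633 [0.691 0.213 0.006] [0.825 0.374 0.029] [0.727 0.251 0.011]
  rect mm ((757.09716796875, 294.1301574707031), (167.2021942138672, 125.99906921386719), 84.85562896728516)
scene head 867 [0.715 0.079 0.12 ] [0.804 0.298 0.201] [0.75  0.213 0.161]
  rect mm ((759.6987915039062, 186.30343627929688), (52.88954162597656, 228.8603973388672), 19.47125816345215)
scene foot 402 [0.513 0.216 0.006] [0.785 0.524 0.03 ] [0.751 0.272 0.012]
  rect mm ((656.8167114257812, 360.7135009765625), (86.84362030029297, 357.57568359375), 38.896217346191406)
```

View pics/c.png

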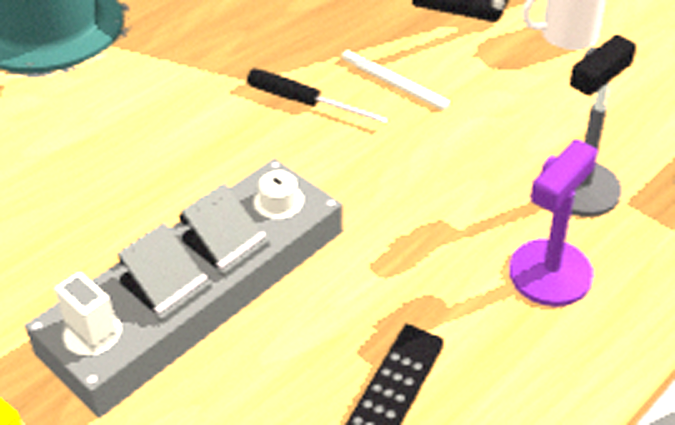

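```bash
python3 - <<'E'
from h import *
a=load('top');b=load('scene');A=pts(a);B=pts(b)
c0=np.array([.531,-.155]);yaw=np.radians(1.0);R=np.array([[np.cos(yaw),-np.sin(yaw)],[np.sin(yaw),np.cos(yaw)]])
for n,W in(('top',A),('scene',B)):
    S=W.reshape(-1,3);S=S[np.isfinite(S).all(1)];L=np.c_[(S[:,:2]-c0)@R,S[:,2]]
    for nm,y in(('a',.037),('b',-.042)):
        m=(abs(L[:,1]-y)<.024)&(L[:,2]>.062)&(L[:,2]<.108)&(abs(L[:,0])<.06);Q=L[m]
        p=np.polyfit(Q[:,2],Q[:,0],1);r=Q[:,0]-np.polyval(p,Q[:,2])
        m2=abs(r)<.006;p=np.polyfit(Q[m2,2],Q[m2,0],1)
        m=(abs(L[:,1]-y)<.045)&(L[:,2]>.075)&(L[:,2]<.125)&(abs(L[:,0])<.06)
        print(n,nm,'pts',len(Q),'angle',np.degrees(np.arctan2(1,-p[0])).round(1),'x at z=.0575',np.polyval(p,.0575).round(4),'zmax',Q[:,2].max().round(3),'y range',L[m,1].min().round(3),L[m,1].max().round(3))
    m=(abs(L[:,1]+.125)<.03)&(L[:,2]>.095)&(L[:,2]<.115)&(abs(L[:,0])<.05);Q=L[m];print('adapter local',Q.min(0).round(4),Q.max(0).round(4),np.median(Q,0).round(4))
    # webcam
    for nm,zr in(('top face',(.19,.21)),('head all',(.155,.21)),('mast',(.03,.15)),('foot',(.007,.02))):
        m=(S[:,2]>zr[0])&(S[:,2]<zr[1])&(S[:,0]>.66)&(S[:,0]<.81)&(S[:,1]>.195)&(S[:,1]<.32)
        if nm=='foot': m=m
        Q=S[m]
        if len(Q)>5: print(nm,len(Q),Q.min(0).round(3),Q.max(0).round(3),cv2.minAreaRect((Q[:,:2]*1000).astype(np.float32)))
E
```

```text
top a pts 401 angle 36.5 x at z=.0575 0.037 zmax 0.103 y range 0.009 0.067
top b pts 406 angle 36.7 x at z=.0575 0.0367 zmax 0.102 y range -0.07 -0.012
adapter local [-0.026  -0.1395  0.0957] [ 0.0218 -0.1088  0.1091] [-0.0012 -0.1219  0.1051]
top face 499 [0.711 0.214 0.19 ] [0.746 0.3   0.201] ((728.2092895507812, 256.9378356933594), (35.38893127441406, 86.40196990966797), 2.401340961456299)
head all 573 [0.71  0.214 0.169] [0.746 0.3   0.201] ((727.9000244140625, 256.9468078613281), (36.317832946777344, 86.34473419189453), 1.0243539810180664)
mast 64 [0.726 0.248 0.033] [0.739 0.263 0.127] ((731.0696411132812, 253.7108917236328), (7.620153903961182, 17.29955291748047), 36.52738952636719)
foot 568 [0.691 0.213 0.007] [0.774 0.302 0.018] ((728.095703125, 254.30084228515625), (74.14178466796875, 88.02030944824219), 21.354209899902344)
scene a pts 430 angle 37.2 x at z=.0575 0.0398 zmax 0.102 y range 0.008 0.066
scene b pts 495 angle 37.3 x at z=.0575 0.0395 zmax 0.103 y range -0.071 -0.012
adapter local [-0.0226 -0.1401  0.0953] [ 0.0275 -0.11    0.1096] [ 0.0055 -0.1267  0.1045]
top face 248 [0.715 0.211 0.19 ] [0.751 0.298 0.201] ((732.917236328125, 254.63189697265625), (35.455650329589844, 86.28483581542969), 0.7827363610267639)
head all 381 [0.715 0.21  0.157] [0.751 0.298 0.201] ((733.2175903320312, 253.98272705078125), (36.04153060913086, 87.5994873046875), 0.765014111995697)
mast 135 [0.731 0.246 0.032] [0.751 0.263 0.15 ] ((741.1038818359375, 253.32118225097656), (18.11528778076172, 15.693551063537598), 17.606399536132812)
foot 252 [0.732 0.216 0.007] [0.785 0.302 0.018] ((761.2862548828125, 260.60333251953125), (46.029483795166016, 86.29574584960938), 9.52097225189209)
```

Cover hinges, block and adapter agree with the given sizes. I'll move above cover a with the fingers shut.

>>> {"method": "jog_arm", "body": {
  "increments": [
    [[0,0,0.367,0.291,0.616,-0.0625,-1],[0,0,0.367,0.291,0.616,-0.0625,-1],[0,0,0.367,0.291,0.616,-0.0625,-1],[0,0,0.367,0.291,0.616,-0.0625,-1],[0,0,0.367,0.291,0.616,-0.0625,-1],[0,0,0.367,0.291,0.616,-0.0625,-1],[0,0,0.367,0.291,0.616,-0.0625,-1],[0,0,0.367,0.291,0.616,-0.0625,-1],[0,0,0.367,0.291,0.616,-0.0625,-1],[0,0,0.367,0.291,0.616,-0.0625,-1]]
  ]
}}

```text
time_s: 1.35
ee_pos: [0.5184, -0.1151, 0.1792]
tcp_rot: [-2.193, -2.245, 0.003]
wrist_force: [-0.1, -0.1, 0.5]
gripper_width: 0.0001
```

```bash
python3 - <<'E'
from h import *
w=snap('wrist','w1.png');s=status.get_state();print(s['ee_pos'],s['tcp_rot'],s['joint_pos'].round(2),s['gripper_width'],s['wrist_force'].round(1),s['time_s'])
E
```

```text
[ 0.51796558 -0.11678987  0.17939316] [-2.19467569 -2.24434411  0.00369979] [-0.27  0.03  1.97 -0.    1.15 -0.29] 0.00030411147417018996 [-0.2 -1.1  0.6] 1.4
```

View pics/w1.png

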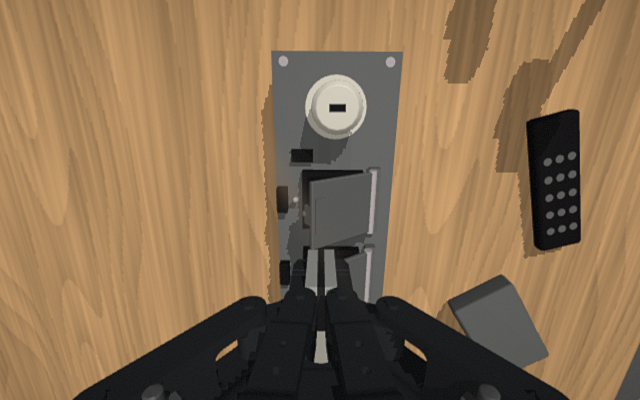

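The wrist view shows the fingers coming down over the open covers a (338,210) and b (350,270), with the charger at (336,107).

>>> {"method": "jog_arm", "body": {
  "increments": [
    [[0,0,0,0,-0.002,-0.05,-1],[0,0,0,0,-0.002,-0.09,-1],[0,0,0,-0.002,-0.002,-0.105,-1],[0,0,0,-0.004,-0.002,-0.12,-1],[0,0,0,-0.006,-0.002,-0.135,-1],[0,0,0,-0.008,-0.002,-0.147,-1],[0,0,0,-0.009,-0.002,-0.153,-1],[0,0,0,-0.009,-0.002,-0.156,-1],[0,0,0,-0.009,-0.002,-0.156,-1]]
  ]
}}

```text
time_s: 2.52
ee_pos: [0.5119, -0.1188, 0.0586]
tcp_rot: [-2.195, -2.246, 0.003]
wrist_force: [-9.7, 1.4, 25.4]
gripper_width: -0.0
```

>>> {"method": "jog_arm", "body": {
  "increments": [
    [[0,0,0,0,0,0.0,-1],[0,0,0,0,0,0.06,-1],[0,0,0,0.009,0,0.12,-1],[0,0,0,0.01,-0.05,0.12,-1],[0,0,0,0.01,-0.098,0.12,-1],[0,0,0,0.01,-0.098,0.12,-1],[0,0,0,0.01,-0.098,0.12,-1]]
  ]
}}

```text
time_s: 3.4
ee_pos: [0.5197, -0.1968, 0.1542]
tcp_rot: [-2.195, -2.245, 0.003]
wrist_force: [0.2, -0.2, 0.2]
gripper_width: 0.0001
```

```bash
python3 - <<'E'
from h import *
b=snap('scene');B=pts(b);s=status.get_state();print(s['ee_pos'],s['time_s'])
c0=np.array([.533,-.155]);yaw=np.radians(1.0);R=np.array([[np.cos(yaw),-np.sin(yaw)],[np.sin(yaw),np.cos(yaw)]])
S=B.reshape(-1,3);S=S[np.isfinite(S).all(1)];L=np.c_[(S[:,:2]-c0)@R,S[:,2]]
for y in(.037,-.042):
    m=(abs(L[:,1]-y)<.022)&(abs(L[:,0]-.005)<.03)&(L[:,2]<.12);print(y,np.percentile(L[m,2],[5,25,50,75,95]).round(4))
E
```

```text
[ 0.51964855 -0.1964516   0.15419941] 3.45
0.037 [0.058  0.0592 0.0601 0.061  0.0627]
-0.042 [0.0604 0.0691 0.0789 0.0898 0.0983]
```

Cover a is flat at 60 mm, so it's shut. The same press goes to cover b, from z 0.154.

>>> {"method": "jog_arm", "body": {
  "increments": [
    [[0,0,0,0,0,-0.04,-1],[0,0,0,0,0,-0.065,-1],[0,0,0,-0.002,0,-0.075,-1],[0,0,0,-0.004,0,-0.09,-1],[0,0,0,-0.006,0,-0.104,-1],[0,0,0,-0.008,0,-0.116,-1],[0,0,0,-0.009,0,-0.122,-1],[0,0,0,-0.009,0,-0.124,-1],[0,0,0,-0.009,0,-0.124,-1]]
  ]
}}

```text
time_s: 4.58
ee_pos: [0.5136, -0.1968, 0.0587]
tcp_rot: [-2.196, -2.246, 0.002]
wrist_force: [-7.7, 3.7, 23.4]
gripper_width: 0.0001
```

>>> {"method": "jog_arm", "body": {
  "increments": [
    [[0,0,0,0,0,0.0,-1],[0,0,0,0,0,0.06,-1],[0,0,0,0.02,0,0.14,-0.5],[0,0,0,0.026,-0.05,0.16,1],[0,0,0,0.026,-0.104,0.16,1],[0,0,0,0.026,-0.104,0.16,1],[0,0,0,0.026,-0.104,0.16,1],[0,0,0,0.026,-0.104,0.16,1]]
  ]
}}

```text
time_s: 5.58
ee_pos: [0.534, -0.2789, 0.186]
tcp_rot: [-2.194, -2.246, 0.002]
wrist_force: [0.3, -0.5, 0.3]
gripper_width: 0.0852
```

```bash
python3 - <<'E'
from h import *
b=snap('scene');w=snap('wrist','w2.png');s=status.get_state();print(s['ee_pos'],s['tcp_rot'],s['gripper_width'],s['time_s'])
c0=np.array([.533,-.155]);yaw=np.radians(1.0);R=np.array([[np.cos(yaw),-np.sin(yaw)],[np.sin(yaw),np.cos(yaw)]])
for n,d in(('scene',b),('wrist',w)):
    S=pts(d).reshape(-1,3);S=S[np.isfinite(S).all(1)];L=np.c_[(S[:,:2]-c0)@R,S[:,2]]
    for y in(.037,-.042):
        m=(abs(L[:,1]-y)<.022)&(abs(L[:,0]-.005)<.03)&(L[:,2]<.12)
        if m.any():print(n,y,np.percentile(L[m,2],[5,25,50,75,95]).round(4))
    m=(S[:,2]>.098)&(S[:,2]<.112)&(abs(S[:,0]-.53)<.04)&(abs(S[:,1]+.28)<.04);Q=S[m]
    if len(Q):print(n,'adapter top',len(Q),Q.min(0).round(3),Q.max(0).round(3),cv2.minAreaRect((Q[:,:2]*1000).astype(np.float32)))
E
```

```text
[ 0.53423941 -0.27897169  0.18630604] [-2.19375223e+00 -2.24688217e+00  1.60411493e-03] 0.0855508523160816 5.675
scene 0.037 [0.0576 0.059  0.0602 0.0611 0.0627]
scene -0.042 [0.0576 0.0593 0.0601 0.0609 0.0626]
scene adapter top 237 [ 0.51  -0.295  0.098] [ 0.561 -0.265  0.108] ((535.503662109375, -280.0634460449219), (30.482425689697266, 50.429481506347656), 89.84241485595703)
wrist 0.037 [0.0588 0.0596 0.0601 0.0607 0.0616]
wrist -0.042 [0.0589 0.0596 0.0601 0.0607 0.0616]
wrist adapter top 2126 [ 0.51  -0.295  0.098] [ 0.558 -0.265  0.108] ((533.5630493164062, -279.6999816894531), (48.10153579711914, 29.109159469604492), 1.2104485034942627)
```

View pics/w2.png

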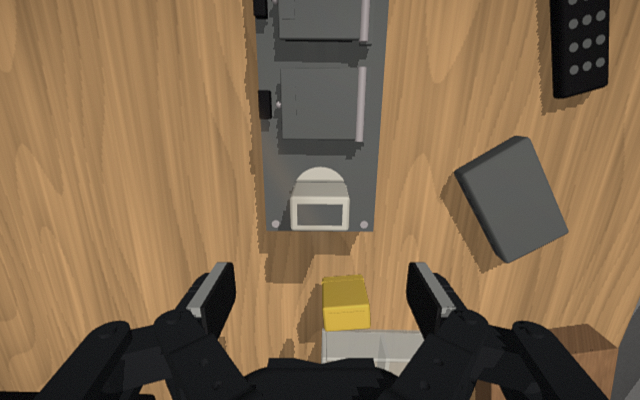

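Both covers are shut. The white adapter top (320,205) measures (0.534, −0.280), which is under the tool. Descend and grip.

>>> {"method": "jog_arm", "body": {
  "increments": [
    [[0,0,0,0,-0.001,-0.07,1],[0,0,0,0,-0.001,-0.12,1],[0,0,0,0,-0.001,-0.155,1],[0,0,0,0,-0.001,-0.155,1],[0,0,0,0,-0.001,-0.155,0],[0,0,0,0,-0.001,-0.155,-1],[0,0,0,0,-0.001,-0.155,-1],[0,0,0,0,-0.001,-0.155,-1],[0,0,0,0,-0.001,-0.155,-1],[0,0,0,0,-0.001,-0.155,-1]]
  ]
}}

```text
time_s: 6.92
ee_pos: [0.535, -0.2805, 0.0646]
tcp_rot: [2.194, 2.247, -0.001]
wrist_force: [-2.7, 0.8, 5.7]
gripper_width: 0.0475
```

```bash
python3 -c "
from h import *
s=status.get_state();print(s['ee_pos'],s['gripper_width'],s['wrist_force'].round(1),s['time_s'])"
```

```text
[ 0.53497299 -0.28054917  0.0646162 ] 0.04754792402605234 [-2.7  0.8  5.7] 6.925
```

>>> {"method": "jog_arm", "body": {
  "increments": [
    [[0,0,0,0,0,0.01,-1],[0,0,0,0,0,0.03,-1],[0,0,0,0,0,0.06,-1],[0,0,0,0,0,0.1,-1],[0,0,0,0,0,0.14,-1],[0,0,0,0,0,0.18,-1],[0,0,0,0,0,0.18,-1],[0,0,0,0,0,0.18,-1]]
  ]
}}

```text
time_s: 7.92
ee_pos: [0.5347, -0.2803, 0.2084]
tcp_rot: [2.194, 2.247, -0.001]
wrist_force: [-0.5, -0.0, -1.9]
gripper_width: 0.0474
```

>>> {"method": "jog_arm", "body": {
  "increments": [
    [[0,0,0.05,-0.01,0.06,0,-1],[0,0,0.1,-0.02,0.12,0,-1],[0,0,0.15,-0.04,0.19,0,-1],[0,0,0.2,-0.06,0.26,0,-1],[0,0,0.25,-0.08,0.33,0,-1],[0,0,0.3,-0.09,0.4,0,-1],[0,0,0.35,-0.1,0.47,0,-1],[0,0,0.4,-0.1,0.54,0,-1],[0,0,0.45,-0.1,0.61,0,-1],[0,0,0.5,-0.1,0.67,0,-1]]
  ]
}}

```text
time_s: 9.18
ee_pos: [0.4531, 0.2572, 0.2064]
tcp_rot: [0.047, -3.14, 0.002]
wrist_force: [1.5, 0.5, -0.4]
gripper_width: 0.0474
```

```bash
python3 - <<'E'
from h import *
b=snap('scene');w=snap('wrist','w3.png');t=snap('top');s=status.get_state();print(s['ee_pos'],s['tcp_rot'],s['joint_pos'].round(2),s['gripper_width'],s['time_s'])
for n,d in(('scene',b),('top',t),('wrist',w)):
    S=pts(d).reshape(-1,3);S=S[np.isfinite(S).all(1)]
    m=(S[:,2]>.19)&(S[:,2]<.21)&(S[:,0]>.67)&(S[:,0]<.8)&(S[:,1]>.195)&(S[:,1]<.32);Q=S[m]
    if len(Q)>5:print(n,'head top',len(Q),Q.min(0).round(3),Q.max(0).round(3),cv2.minAreaRect((Q[:,:2]*1000).astype(np.float32)))
E
```

```text
[0.4532316  0.25708566 0.20634521] [ 4.28946259e-02 -3.13922341e+00  2.43454383e-03] [ 0.47 -0.01  1.96 -0.    1.2  -1.13] 0.0473734883514406 9.325
scene head top 251 [0.716 0.212 0.19 ] [0.751 0.298 0.201] ((733.3273315429688, 255.09365844726562), (34.73522186279297, 85.52342224121094), 0.3891559839248657)
top head top 507 [0.71  0.214 0.19 ] [0.746 0.3   0.202] ((728.1264038085938, 257.1498107910156), (85.13966369628906, 36.24662780761719), 85.6739273071289)
```

View pics/w3.png

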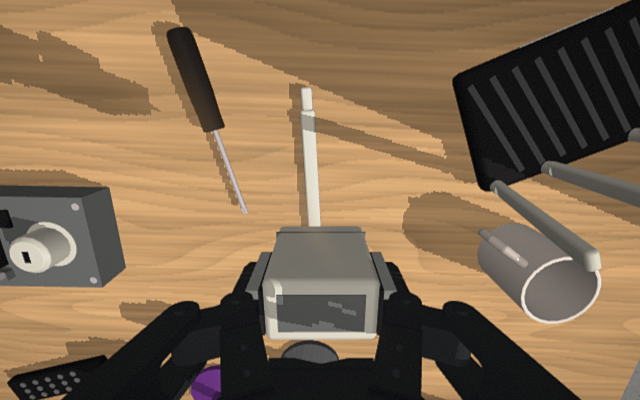

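```bash
python3 - <<'E'
from h import *
for n in('top','scene'):
    d=load(n);S=pts(d).reshape(-1,3);S=S[np.isfinite(S).all(1)]
    m=(S[:,2]>.165)&(S[:,2]<.21)&(S[:,0]>.67)&(S[:,0]<.8)&(S[:,1]>.195)&(S[:,1]<.32);Q=S[m]
    for y in np.arange(.205,.3,.01):
        q=Q[abs(Q[:,1]-y)<.005]
        if len(q)>3: print(n,round(y,3),q[:,0].min().round(3),q[:,0].max().round(3),np.sort(q[:,2])[-5:].mean().round(3),q[np.argmin(q[:,0]),2].round(3))
t=load('top')['pixels'][125:185,195:265];b=load('scene')['pixels'][150:240,375:435]
t=cv2.resize(t,(560,480),interpolation=2);b=cv2.resize(b,(320,480),interpolation=2)
c=np.hstack([t,b])[:,:,::-1].astype(float)/255
c=cv2.resize((255*c**.45).astype(np.uint8),(800,436));cv2.imwrite('pics/l.png',c)
E
```

```text
top 0.215 0.716 0.743 0.2 0.19
top 0.225 0.715 0.743 0.2 0.194
top 0.235 0.715 0.742 0.2 0.193
top 0.245 0.71 0.745 0.2 0.184
top 0.255 0.71 0.746 0.201 0.193
top 0.265 0.71 0.746 0.199 0.187
top 0.275 0.715 0.745 0.2 0.182
top 0.285 0.716 0.745 0.2 0.188
top 0.295 0.716 0.744 0.199 0.179
scene 0.215 0.72 0.75 0.199 0.174
scene 0.225 0.722 0.75 0.199 0.195
scene 0.235 0.723 0.751 0.2 0.199
scene 0.245 0.716 0.751 0.199 0.193
scene 0.255 0.716 0.75 0.199 0.195
scene 0.265 0.719 0.75 0.2 0.194
scene 0.275 0.723 0.75 0.199 0.196
scene 0.285 0.722 0.75 0.199 0.196
scene 0.295 0.723 0.75 0.198 0.196
```

View pics/l.png

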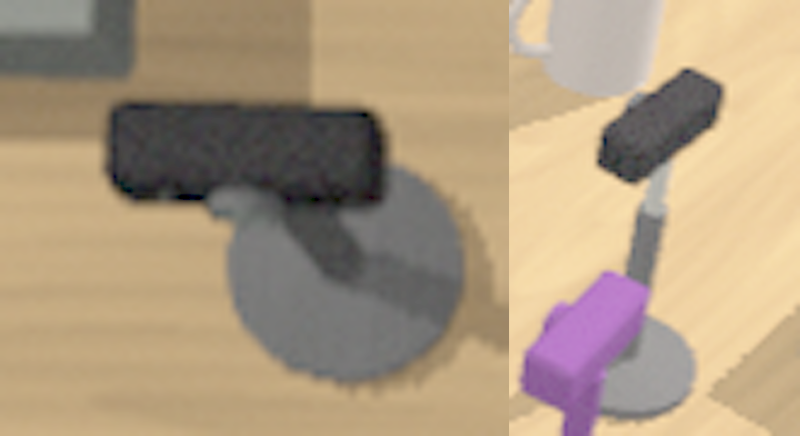

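The crop shows the black camera's lens knob on its −x side, facing the robot, on top at about (230,205). The lens sits at about (0.713, 0.256, 0.184) with a yaw near 0. I'll present the adapter by tipping it −30° about y while moving in.

>>> {"method": "jog_arm", "body": {
  "increments": [
    [[0,-0.03,0,0.02,0,0,-1],[0,-0.06,0,0.05,0,0,-1],[0,-0.09,0,0.08,-0.001,-0.002,-1],[0,-0.12,0,0.11,-0.0015,-0.004,-1],[0,-0.145,0,0.13,-0.0015,-0.006,-1],[0,-0.16,0,0.145,-0.0015,-0.007,-1],[0,-0.167,0,0.15,-0.0015,-0.007,-1],[0,-0.167,0,0.15,-0.0015,-0.007,-1],[0,-0.167,0,0.15,-0.0015,-0.007,-1],[0,-0.167,0,0.15,-0.0015,-0.007,-1]]
  ]
}}

```text
time_s: 10.58
ee_pos: [0.5734, 0.2559, 0.2011]
tcp_rot: [-0.035, 2.619, -0.011]
wrist_force: [0.9, -0.5, -0.4]
gripper_width: 0.0477
```

```bash
python3 - <<'E'
from h import *
from scipy.spatial.transform import Rotation as Ro
s=status.get_state();R=Ro.from_rotvec(s['tcp_rot']).as_matrix();print(s['ee_pos'],R.round(3).tolist(),s['gripper_width'],s['time_s'],abs(s['joint_velocities']).max(),s['wrist_force'])
print('face',s['ee_pos']+.0196*R[:,2])
b=snap('scene');t=snap('top');w=snap('wrist')
for n,d in(('scene',b),('top',t),('wrist',w)):
    S=pts(d);px=d['pixels'].astype(int);m=(px.min(-1)>95)&(px.max(-1)-px.min(-1)<45)&np.isfinite(S).all(-1)
    Q=S[m];Q=Q[(abs(Q-np.array([.565,.256,.21])).max(1)<.06)]
    if len(Q)<10: continue
    q=(Q-s['ee_pos'])@R  # tool frame
    print(n,len(Q),'tool-frame range',np.percentile(q,[1,50,99],axis=0).round(4).tolist())
    S=S.reshape(-1,3);S=S[np.isfinite(S).all(1)]
    m=(S[:,2]>.05)&(S[:,2]<.12)&(S[:,0]>.48)&(S[:,0]<.58)&(S[:,1]>-.23)&(S[:,1]<-.09);print('  cover region above .064:',(S[m][:,2]>.066).sum(),'of',m.sum())
i=cv2.resize(b['pixels'][90:250,290:450],None,fx=3,fy=3,interpolation=2)
j=cv2.resize(w['pixels'],(640,400))[:, :300]
cv2.imwrite('pics/f.png',i[:,:,::-1])
E
```

```text
[0.57340981 0.25587894 0.20109648] [[-0.866, -0.023, 0.499], [-0.027, 1.0, -0.001], [-0.499, -0.015, -0.866]] 0.04773825855579166 10.575 0.003291189781446655 [ 0.92906368 -0.54868412 -0.40377847]
face [0.58319522 0.25584976 0.18411399]
scene 351 tool-frame range [[-0.0189, -0.0304, -0.0405], [-0.015, -0.0075, -0.0105], [0.0077, 0.0304, 0.0314]]
  cover region above .064: 0 of 1227
top 218 tool-frame range [[-0.0142, -0.0207, -0.0436], [-0.0128, 0.0015, -0.026], [-0.0077, 0.0227, 0.0021]]
  cover region above .064: 2 of 1322
wrist 3806 tool-frame range [[-0.0139, -0.0265, -0.0413], [0.0086, -0.0007, -0.0399], [0.0149, 0.0257, -0.0377]]
  cover region above .064: 0 of 0
```

View pics/f.png

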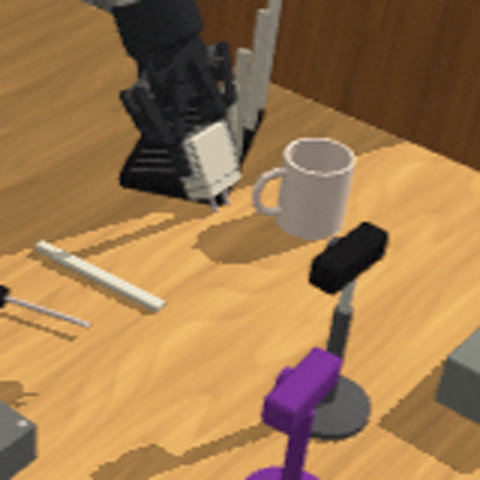

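The adapter is held in front of the black webcam at (210,160), with the pins at (220,203) tipped towards the lens. Its top measures 40 mm behind the TCP, as expected, so it hasn't slipped. The covers are still flat, so I'm handing in.

```bash
python3 -c "
from workcell import workorder;print(workorder.finish_job())"
```

```text
the job is handed in; nothing more can be done
None
```

I pressed both covers shut, pulled the white adapter straight out of the block, and handed the job in at about 10.6 s of the 54 s allowed. The arm was still holding the adapter in front of the black webcam. The hand-in gives no verdict.

**Last checks**
- **Covers:** both lay flat at 60 mm after pressing, and none of the later views showed them raised.
- **Position:** the pin-face centre is at about (0.583, 0.256, 0.184). My lens estimate is (0.713, 0.256, 0.184), so the face is about 130 mm in front and level with it.
- **Tilt and turn:** the pins are tipped 30° towards the lens. The adapter's x axis is about 1.5° off the lens's sideways axis.
- **Grip:** the opening is 47.7 mm on the 48 mm body, the adapter has not slipped, and the arm was nearly still (joint speeds at most 0.003 rad/s).

**Disagreement:** the top and scene cameras differed by about 5 mm in x on the webcam. I used the mean, which is well inside the 20 mm margin. I did not separately measure the charger and the other items at the end, but no move went near them.

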